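Set up the inspection lamp on the mat

ROBOT

A 6-joint arm with a two-finger parallel gripper is mounted at the origin on the work surface. World frame = base frame: x ahead of the robot, y to its left, z up, the work surface at z = 0. Lengths are in m, angles in rad, forces in N, time in s.
With the tool pointing down it reaches from about 0.35 to 0.975 m from the base axis. Payload 4.9 kg.
Tool frame: the origin (TCP) lies at the very end of the fingers, on their centre line; the grasp point (between the pads) lies 19 mm behind it; x points along the fingers, y is the direction in which the jaws open and shut, and the axes are right-handed (so a half turn about x gives the same grasp; the last joint's range is limited). The gripper opens to 85 mm and grips with 20 to 120 N. Pads are 22 mm wide; open, the fingers measure 114 mm over their backs; the gripper's body (76 mm by 85 mm) begins 54 mm behind the grasp point. The pads swing forward as they close: fully open they stand 13 mm farther back than shut.
Start: joints at [-1.307, 0.053, 1.613, -0, 1.476, -0.119], TCP at [0.233, -0.58, 0.231] pointing down, gripper open.
Joint ranges: [-3.01, 3.01], [-1.01, 2.22], [0.06, 2.58], [-1.02, 4.17], [0.09, 2.62], [-3.14, 3.14]. Speed limits (rad/s): [2.57, 2.57, 3.14, 3.14, 3.14, 3.14].

INTERFACE

Orientations are given as a unit quaternion [w, x, y, z].
In Python, from plant import manip gives the robot as it stands.
- The arm moves only by the tool play_rows, never from a script. Its argument "plan" is a list of rows, each a list of 5 numbers: the shift along the tool's x, y, z in mm, then the turn about the tool's x in rad, then the closure, from -1 (fully open) to 1 (shut). A call has 1 to 8 rows; each row is the pose to reach, as a shift and turn from the pose commanded when the call began, along the tool's axes at that moment; what a row does not reach only later rows make up. A row lasts 1/8 s, in which the tool goes at most 62.5 mm and 10.7 degrees, less where a joint would pass 70% of its speed; a pose out of reach is approached as far as the arm can. A call with a gripper value outside its range is refused whole. The fingers move at their own pace and stop on an object; the grip force is fixed at half the most. Time passes only in rows, so rows that repeat a pose let the fingers close. It gives the time, the measured TCP pose, the force and the opening at its end, in the units of the state.
- manip.state(): the state, without advancing time (a new reading comes with each control period).
- manip.grab_frame(name): name is "side" or "top"; returns a dict with "img" (420x560x3 uint8, red, green, blue), "range_z" (420x560 float32, m along the optical axis (not along the pixel's ray), 0 where there is no reading), "fx", "fy", "cx", "cy" (pixels), "k1" (the pictures are not rectified: a ray, as slopes to the right and down, at radius r is drawn at 1 + k1 r^2 times it, then the intrinsics apply), "origin" and "rotation" of the camera in the world. Camera axes: x right, y up, looking along -z (the intrinsics and any distortion apply to the point x, -y, -z); pixel columns grow to the right and rows downward; lengths in m; the calibration is good to about 2 mm. A picture is of the moment at which its call begins.
- manip.job_done(): hands the job in, once; it reports no verdict.
The state is a dict: "time": time; "joint_pos": joint angles; "joint_vel": joint speeds; "joint_efforts": joint torques, N m; "tool_pos": TCP position; "tool_rot": TCP orientation; "contact_force": force on the tool from outside, world axes, zero at the start; "ft_torque": the same for the moment, N m; "gripper_width": opening from 0.0 (shut) to 1.0 (fully open).
Only numpy, scipy, OpenCV 4.12 (cv2) and the standard library are available. Lean on these libraries where they do the work, as an engineer would, in place of code of your own. Each camera call takes 0.05 s, during which the arm holds its last target. There are 200 camera calls.

TASK

Lift the yellow hand lamp off its grey charging stand by the carrying handle and gently stand it upright in the middle of the black mat. Then pull its white lamp head straight up until the telescoping mast is fully out and the red lock button has clicked out, and let go, leaving the lamp standing there. Keep the lamp upright throughout and do not disturb the other things on the table.

Things in the scene. Friction and masses are not known exactly. Their poses are not given: they have to be found in the camera images.
- lamp_grip (a point): Centre of the yellow hand lamp's carrying grip: a level black bar 90 mm long (lamp's x), 20 mm wide, 18 mm high, on two uprights 58 mm apart in the clear. 118 mm above the lamp's underside; 39 mm free under the bar. The lamp weighs 0.7 to 0.95 kg and balances within 15 mm of the grip. Axes: lamp's own, x along the case towards the mast, z up.
- lamp_foot (a point): Centre of the underside of the lamp's case, a yellow and black box 150 mm (x) by 92 mm (y) by 70 mm high. The grip's centre lies at x = -20 mm, y = 0 of it; the mast's axis at x = +55 mm, y = 0. Axes: lamp's own, z up. At the start it stands in the charging stand.
- lamp: The whole lamp; origin and axes as lamp_foot.
- lamp_head (a point): Centre of the white lamp head with a black lower rim on top of the mast: an upright cylinder 40 mm in diameter, 48 mm high, grasped across its diameter. 134 mm above the lamp's underside with the mast pushed in, 214 mm when fully out. It stands 75 mm from the grip's centre along the lamp's x.
- mast (a joint): How far the telescoping mast is pulled out, m: 0 pushed in, 0.080 fully out at a hard stop (pulling on lifts the lamp). It starts 0 to 0.02 out, slides with about 2 to 3 N of pull and stays where it is left.
- lock_button (a joint): How far the red lock button (11 mm diameter, on the +x side of the aluminium mast tube) stands out, m: about 0 while it is hidden inside the black collar at the mast's foot; it springs out to about 0.005 just above the collar (112 mm above the underside) once the mast is 0.077 out, and then keeps the mast from sliding back. It is not to be pressed.
- stand_top (a point): Centre of the flat top of the grey charging stand (fixed, 190 mm along x, 132 mm along y, 44 mm high) on which the lamp stands, lamp's x along the stand's x. Low black lips, 12 mm high above this top, stand round the lamp with about 5 mm play: lift the lamp straight up past them before moving sideways.
- stand: The same charging stand; origin at the centre of its underside on the table.
- mat_top (a point): Centre of the top face of the black rubber mat (fixed, 210 by 210 mm, 4 mm thick, lying flat on the table); axes along its sides, z up.
- mat: The same mat; origin at the centre of its underside.
- jar: Bystander: dark jar with a black cap, 68 mm diameter, 135 mm high; origin at the centre of its underside.
- wash_bottle: Bystander: white bottle with a red cap, 60 mm diameter, 160 mm high; origin at the centre of its underside.
- tin: Bystander: small open steel tin, 60 mm diameter, 24 mm high, between the stand and the mat; origin at the centre of its underside.
- scoop: Bystander: steel spoon 150 mm long lying between the stand and the mat; origin at its middle, x along it.
- beaker: Bystander: glass beaker, 70 mm diameter, 90 mm high; origin at the centre of its underside.

How it is judged:
On the way, in this order (a step that is already met when the one before it is completed fails the run):
1. the lamp is held by its handle (grasp point within 50 mm of the grip's centre) and lifted clear of the charging stand, its underside at least 20 mm above the stand's top, mast not yet extended (distance between the grasp point and lamp_grip below 0.05 m and height (world z) of lamp_foot above 0.064 m and value of joint mast below 0.06 m), for 0.1 s.
2. the lamp stands on the mat within 45 mm of its middle, upright and still, mast not yet extended (horizontal distance between lamp_foot and mat_top below 0.045 m and height (world z) of lamp_foot below 0.008 m and angle between lamp_foot's own z axis and vertical below 0.06 rad and linear speed of lamp below 0.02 m/s and value of joint mast below 0.06 m and contact force between lamp and mat above 3 N), for 0.2 s.
At the end, for the whole second after the job is handed in: The lamp stands upright (within 3.5 degrees) and at rest on the mat, the centre of its underside within 45 mm of the mat's middle, the mast out at least 76 of its 80 mm with the lock button out (over 3.3 mm) (horizontal distance between lamp_foot and mat_top below 0.045 m and height (world z) of lamp_foot below 0.008 m and angle between lamp_foot's own z axis and vertical below 0.06 rad and value of joint mast above 0.076 m and value of joint lock_button above 0.0033 m and linear speed of lamp below 0.01 m/s and angular speed of lamp below 0.1 rad/s); the robot touches nothing.
It fails at once if a bystander (jar, bottle, tin, spoon, beaker) is moved by more than 30 mm or knocked over (distance of any of jar, wash_bottle, tin, scoop, beaker from where it was at the start of the episode above 0.03 m or angle between any of jar, wash_bottle, tin, beaker's own z axis and vertical above 0.6 rad).
It fails at once if the lamp is tipped more than 30 degrees (angle between lamp_foot's own z axis and vertical above 0.52 rad).
It fails at once if the lamp is dropped or slammed down: it moves faster than 0.3 m/s with its underside less than 30 mm above the mat (height (world z) of lamp_foot below 0.034 m and linear speed of lamp above 0.3 m/s).
It also fails if it takes over 59 s, if anything falls off the work surface, if the arm or the gripper's body presses on something with over 40 N, if the wrist force passes 120 N, or if a joint passes its speed limit or range.

## Working session

There is one attempt and no reset: what is moved stays moved. The work goes in short steps, Python scripts to look and compute and a tool call to move; the robot and the scene stay as the last step left them, time stands still between calls to the robot, and variables do not carry over. Pictures are saved under pics/ and viewed, about 8 in all and at most 12, crops included, and the job is handed in when it is done.

Besides the shell and the picture viewer there is one more tool, called after "Emit:" as name(argument=value, ...) on one line, values as JSON. play_rows: Moves the arm, as the interface text tells. Its arguments: {"type":"object","properties":{"plan":{"type":"array"}},"required":["plan"]}

```bash
mkdir -p pics; ls; cat > h.py <<'E'
import numpy as np, cv2
from plant import manip
def grab(n, save=None):
    f=manip.grab_frame(n)
    if save: cv2.imwrite(f'pics/{save}.png', f['img'][:,:,::-1])
    return f
def R(f):
    r=np.array(f['rotation'],float)
    if r.size==9: return r.reshape(3,3)
    from scipy.spatial.transform import Rotation as Q
    return Q.from_quat([r[1],r[2],r[3],r[0]]).as_matrix()
def slopes(f):
    v,u=np.mgrid[0:f['img'].shape[0],0:f['img'].shape[1]]
    x=(u-f['cx'])/f['fx']; y=(v-f['cy'])/f['fy']; X,Y=x.copy(),y.copy()
    for _ in range(15):
        s=1+f['k1']*(X*X+Y*Y); X,Y=x/s,y/s
    return X,Y
def cloud(f):
    X,Y=slopes(f); z=f['range_z']
    c=np.stack([X*z,-Y*z,-z],-1)
    p=c@R(f).T+np.array(f['origin']); p[z<=0]=np.nan
    return p
def onplane(f,uv,h):
    X,Y=slopes(f); o=np.array(f['origin']); out=[]
    for u,v in uv:
        d=R(f)@np.array([X[int(v),int(u)],-Y[int(v),int(u)],-1]); out.append(o+d*(h-o[2])/d[2])
    return np.array(out)
E
python3 - <<'E'
from h import *
for n in('side','top'):
    f=grab(n,n+'0'); print(n,{k:f[k] for k in f if k not in('img','range_z')}); 
    np.savez(n+'0.npz',**f)
print(manip.state())
a=cv2.imread('pics/side0.png');b=cv2.imread('pics/top0.png')
E
```

```text
pics
side {'fx': 415.3965650853469, 'fy': 415.3965650853469, 'cx': 281.4822993686431, 'cy': 204.49085703949302, 'k1': -0.09673893799674038, 'origin': array([0.11404726, 0.70468677, 1.04097598]), 'rotation': array([-0.29219429, -0.10893764,  0.3142629 ,  0.89665708])}
top {'fx': 394.79607168780575, 'fy': 394.79607168780575, 'cx': 278.87554212137644, 'cy': 206.84245707661665, 'k1': 0.02520309774939695, 'origin': array([0.44717149, 0.07703782, 1.20935071]), 'rotation': array([ 0.71216619,  0.04964679, -0.04104125, -0.69904945])}
{'time': 0.1, 'joint_pos': array([-1.30699273e+00,  5.33451749e-02,  1.61414353e+00,  1.04198819e-05,
        1.47599472e+00, -1.18978957e-01]), 'joint_vel': array([-0.00017067, -0.00072963, -0.00414961,  0.00015923,  0.00159283,
        0.00034765]), 'joint_efforts': array([-9.29506882e-06, -3.94901204e+01, -3.71363997e+01, -1.30804701e-04,
        3.91917667e-03, -7.97031987e-06]), 'tool_pos': array([ 0.23330862, -0.57922099,  0.23016013]), 'tool_rot': array([-0.13384194, -0.69415044, -0.13517595,  0.69423985]), 'contact_force': array([ 0.04972783,  0.59114749, -0.17556903]), 'ft_torque': array([-0.00173687, -0.01339185,  0.04454239]), 'gripper_width': 0.9970845600767712}
```

View pics/side0.png

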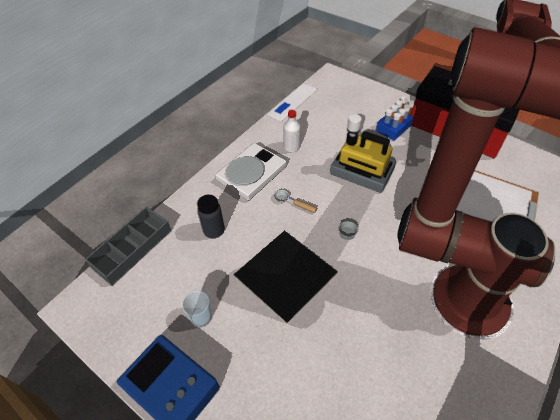

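View pics/top0.png

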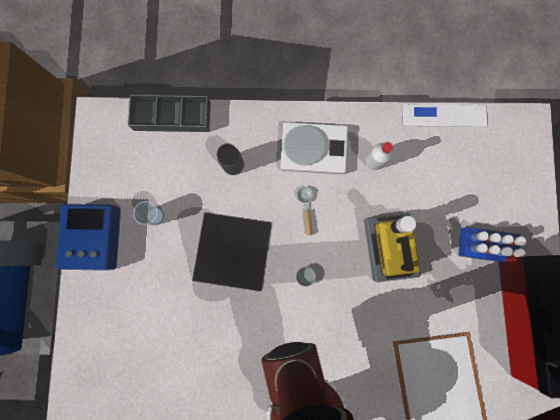

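The side view shows the lamp on its stand at about (365,160) and the mat at (286,275). In the top view the lamp is at (397,250), with its head at (405,225) and grip at (405,255). The mat is at (232,252), and the tin at (308,275) and spoon at (307,210) lie between them. The arm sits at the bottom of the picture.

```bash
cat > m.py <<'E'
from h import *
F={n:dict(np.load(n+'0.npz')) for n in('side','top')}
def rep(n,m,p):
    q=p[m]; r=cv2.minAreaRect(q[:,:2].astype(np.float32)*1000)
    print(n,len(q),'med',np.nanmedian(q,0).round(4),'rect c',np.round(r[0],1),'sz',np.round(r[1],1),'ang',round(r[2],1),'z',np.nanpercentile(q[:,2],[2,50,98]).round(4))
def comp(m,seed):
    _,l=cv2.connectedComponents(m.astype(np.uint8)); return l==l[seed[1],seed[0]]
for n in F:
    f=F[n]; p=cloud(f); img=f['img'].astype(int); hsv=cv2.cvtColor(f['img'],cv2.COLOR_RGB2HSV); v=hsv[...,2]
    z=np.nan_to_num(p[...,2],nan=-1)
    reg=(p[...,0]>.3)&(p[...,0]<.85)&(p[...,1]>-.45)&(p[...,1]<-.1)
    mat=comp((v<45),(232,252) if n=='top' else (286,275)); rep(n+' mat',mat&(abs(z)<.03),p)
    ct=max(cv2.findContours(mat.astype(np.uint8),0,1)[0],key=cv2.contourArea)
    qd=cv2.boxPoints(cv2.minAreaRect(ct)) ; ap=cv2.approxPolyDP(ct,8,True)[:,0]
    pl=onplane(f,ap,.004); print(' corners',pl.round(4)[:,:2].tolist(),'mean',pl.mean(0).round(4))
    yel=(hsv[...,0]>18)&(hsv[...,0]<35)&(hsv[...,1]>150)&(v>90)&reg; rep(n+' yel top',yel&(z>.10),p)
    hd=reg&(z>.185)&(hsv[...,1]<60)&(v>110); rep(n+' head',hd,p)
    gr=reg&(z>.155)&(z<.18)&(v<60); rep(n+' grip',gr,p)
    lip=reg&(z>.03)&(z<.062); rep(n+' stand',lip,p)
    for nm,s in (dict(jar=(229,155),tin=(308,275),sc=(307,215),bk=(148,212)) if n=='top' else {}).items(): print(nm,p[s[1],s[0]].round(3))
E
python3 m.py
```

```text
side mat 4725 med [0.4574 0.2391 0.0042] rect c [464.2 232.2] sz [210.7 213. ] ang 82.5 z [-0.      0.0042  0.0082]
 corners [[0.551, 0.1181], [0.578, 0.322], [0.3737, 0.3476], [0.349, 0.144]] mean [0.4629 0.2329 0.004 ]
side yel top 763 med [ 0.4704 -0.2215  0.1142] rect c [ 479.6 -237.4] sz [145.1  87.2] ang 6.9 z [0.1011 0.1142 0.1195]
side head 162 med [ 0.533  -0.2242  0.2124] rect c [ 536.7 -231.9] sz [35.9 39.1] ang 73.5 z [0.1857 0.2124 0.2182]
side grip 197 med [ 0.4641 -0.2388  0.1693] rect c [ 480.6 -239. ] sz [127.6  24.5] ang 10.7 z [0.1587 0.1693 0.1744]
side stand 1006 med [ 0.4807 -0.1895  0.0448] rect c [ 639.  -268.5] sz [488.1 289.9] ang 14.9 z [0.0308 0.0448 0.0604]
top mat 3501 med [0.4444 0.2387 0.0042] rect c [464.5 232.6] sz [205.5 203.1] ang 82.4 z [-0.0005  0.0042  0.0089]
 corners [[0.5763, 0.32], [0.3792, 0.3444], [0.3534, 0.145], [0.4789, 0.13]] mean [0.4469 0.2348 0.004 ]
top yel top 1146 med [ 0.475  -0.2245  0.1139] rect c [ 483.5 -240.8] sz [146.8  89.4] ang 8.0 z [0.1039 0.1139 0.1198]
top head 241 med [ 0.5397 -0.2309  0.2151] rect c [ 539.7 -233.2] sz [38.  37.7] ang 87.8 z [0.1892 0.2151 0.2189]
top grip 260 med [ 0.4637 -0.2421  0.1706] rect c [ 465.5 -243.9] sz [86.6 19. ] ang 8.8 z [0.1614 0.1706 0.1747]
top stand 1209 med [ 0.5042 -0.1939  0.0441] rect c [ 640.9 -267.3] sz [488.8 282.3] ang 15.4 z [0.0318 0.0441 0.0597]
jar [nan nan nan]
tin [0.398 0.002 0.007]
sc [0.578 0.007 0.016]
bk [0.579 0.495 0.004]
```

```bash
cat > g.py <<'E'
from h import *
from scipy.spatial.transform import Rotation as Q
def tool():
    s=manip.state(); w,x,y,z=s['tool_rot']; return s,np.array(s['tool_pos']),Q.from_quat([x,y,z,w]).as_matrix()
def rel(target,yaw):  # yaw: wanted direction of jaw axis (mod pi)
    s,t,M=tool(); d=M.T@(np.array(target)-t)*1000
    y=np.array([np.cos(yaw),np.sin(yaw),0]); yl=M.T@y; a=np.arctan2(yl[2],yl[1]); a=(a+np.pi/2)%np.pi-np.pi/2
    print('t',round(s['time'],2),'tcp',t.round(4),'shift mm',d.round(1),'turn',round(a,3),'F',s['contact_force'].round(1),'w',round(s['gripper_width'],3),'down',M[:,0].round(3),'y',M[:,1].round(3))
E
python3 - <<'E'
from g import *
rel([.464,-.2425,.30],np.radians(98)); rel([.464,-.2425,.143],np.radians(98))
f=dict(np.load('top0.npz')); p=cloud(f)
for x0 in np.arange(.1,.8,.1):
    print(round(x0,1),[(round(y0,1),round(float(np.nanmax(np.append(p[...,2][(abs(p[...,0]-x0)<.05)&(abs(p[...,1]-y0)<.05)],-1))),3)) for y0 in np.arange(-.7,.45,.1)])
E
```

```text
t 0.1 tcp [ 0.2333 -0.5792  0.2302] shift mm [ -69.3 -226.3 -339.8] turn 0.243 F [ 0.   0.6 -0.2] w 0.997 down [-0.     0.002 -1.   ] y [ 0.374 -0.928 -0.002]
t 0.1 tcp [ 0.2333 -0.5792  0.2302] shift mm [  87.7 -226.  -339.7] turn 0.243 F [ 0.   0.6 -0.2] w 0.997 down [-0.     0.002 -1.   ] y [ 0.374 -0.928 -0.002]
0.1 [(np.float64(-0.7), 0.006), (np.float64(-0.6), 0.182), (np.float64(-0.5), 0.016), (np.float64(-0.4), 0.014), (np.float64(-0.3), 0.015), (np.float64(-0.2), 0.009), (np.float64(-0.1), 0.021), (np.float64(-0.0), 0.269), (np.float64(0.1), 0.291), (np.float64(0.2), 0.007), (np.float64(0.3), 0.007), (np.float64(0.4), 0.009)]
0.2 [(np.float64(-0.7), -1.0), (np.float64(-0.6), 0.18), (np.float64(-0.5), 0.318), (np.float64(-0.4), 0.552), (np.float64(-0.3), 0.567), (np.float64(-0.2), 0.008), (np.float64(-0.1), 0.008), (np.float64(-0.0), 0.685), (np.float64(0.1), 0.678), (np.float64(0.2), 0.009), (np.float64(0.3), 0.008), (np.float64(0.4), 0.008)]
0.3 [(np.float64(-0.7), -1.0), (np.float64(-0.6), 0.182), (np.float64(-0.5), 0.007), (np.float64(-0.4), 0.007), (np.float64(-0.3), 0.0
[... 777 characters left out ...]
 (np.float64(0.3), 0.011), (np.float64(0.4), 0.092)]
0.6 [(np.float64(-0.7), 0.007), (np.float64(-0.6), 0.008), (np.float64(-0.5), 0.009), (np.float64(-0.4), 0.008), (np.float64(-0.3), 0.058), (np.float64(-0.2), 0.218), (np.float64(-0.1), 0.007), (np.float64(-0.0), 0.026), (np.float64(0.1), 0.01), (np.float64(0.2), 0.009), (np.float64(0.3), 0.01), (np.float64(0.4), 0.093)]
0.7 [(np.float64(-0.7), 0.008), (np.float64(-0.6), 0.007), (np.float64(-0.5), 0.009), (np.float64(-0.4), 0.008), (np.float64(-0.3), 0.009), (np.float64(-0.2), 0.165), (np.float64(-0.1), 0.043), (np.float64(-0.0), 0.055), (np.float64(0.1), 0.051), (np.float64(0.2), 0.139), (np.float64(0.3), 0.142), (np.float64(0.4), 0.008)]
```

Emit:
play_rows(plan=[[-40,-10,-15,0.03,-1],[-70,-40,-55,0.06,-1],[-70,-72,-105,0.1,-1],[-70,-105,-155,0.13,-1],[-70,-137,-205,0.16,-1],[-70,-170,-255,0.2,-1],[-70,-200,-300,0.243,-1],[-70,-226,-340,0.243,-1]])

```text
time: 1.1
tool_pos: [0.4651, -0.2411, 0.3009]
tool_rot: [-0.049, -0.705, -0.05, 0.705]
contact_force: [-0.1, -0.2, -1.1]
gripper_width: 0.999
```

```bash
python3 - <<'E'
from g import *
rel([.464,-.2425,.143],np.radians(98))
E
```

```text
t 1.1 tcp [ 0.4651 -0.2411  0.3009] shift mm [157.9   1.2   1.2] turn 0.001 F [-0.1 -0.2 -1.1] w 0.999 down [-0.  0. -1.] y [ 0.14 -0.99 -0.  ]
```

Emit:
play_rows(plan=[[25,1,1,0,-1],[65,1,1,0,-1],[105,1,1,0,-1],[135,1,1,0,-1],[152,1,1,0,-1],[158,1,1,0,-1],[158,1,1,0,-1]])

```text
time: 1.98
tool_pos: [0.4639, -0.2445, 0.1439]
tool_rot: [0.05, 0.706, 0.049, -0.705]
contact_force: [0.6, 1.0, 0.6]
gripper_width: 0.997
```

```bash
python3 - <<'E'
from g import *
rel([.464,-.2425,.143],np.radians(98))
a=grab('side','a1'); b=grab('top','b1')
im=np.hstack([cv2.resize(a['img'][90:230,290:450],None,fx=2.4,fy=2.4),cv2.resize(b['img'][180:320,320:480],None,fx=2.4,fy=2.4)])
cv2.imwrite('pics/c1.png',im[:,:,::-1])
E
```

```text
t 1.98 tcp [ 0.4639 -0.2445  0.1439] shift mm [ 0.9 -2.  -0.4] turn 0.0 F [0.6 1.  0.6] w 0.997 down [ 0.001 -0.    -1.   ] y [ 0.139 -0.99   0.001]
```

View pics/c1.png

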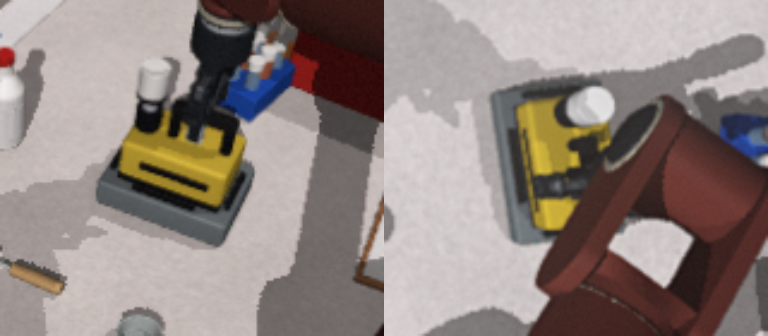

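The crop shows the open fingers (left half, about (205,115)) straddling the bar between the uprights, and the head standing clear. I'll close the gripper.

Emit:
play_rows(plan=[[0,-2,0,0,-0.5],[0,-2,0,0,0.5],[0,-2,0,0,1],[0,-2,0,0,1],[0,-2,0,0,1],[0,-2,0,0,1],[0,-2,0,0,1],[0,-2,0,0,1]])

```text
time: 3.08
tool_pos: [0.4634, -0.2429, 0.1437]
tool_rot: [0.05, 0.705, 0.049, -0.705]
contact_force: [-1.4, -5.5, 2.2]
gripper_width: 0.222
```

Emit:
play_rows(plan=[[-3,-2,0,0,1],[-10,-2,0,0,1],[-20,-2,0,0,1],[-32,-2,0,0,1],[-45,-2,0,0,1],[-58,-2,0,0,1],[-66,-2,0,0,1],[-70,-2,0,0,1]])

```text
time: 4.08
tool_pos: [0.4632, -0.2404, 0.2142]
tool_rot: [0.05, 0.706, 0.049, -0.705]
contact_force: [0.2, -0.2, -8.7]
gripper_width: 0.221
```

```bash
python3 - <<'E'
from g import *
d=np.array([np.cos(np.radians(8)),np.sin(np.radians(8)),0])
t=np.array([.464,.2325,.22])-.02*d; print(t)
rel(t,np.radians(98))
a=grab('side','a2')
cv2.imwrite('pics/c2.png',cv2.resize(a['img'][60:220,290:450],None,fx=3,fy=3)[:,:,::-1])
E
```

```text
[0.44419464 0.22971654 0.22      ]
t 4.08 tcp [ 0.4632 -0.2404  0.2142] shift mm [  -6.  -468.1  -46.7] turn 0.0 F [ 0.2 -0.2 -8.7] w 0.221 down [ 0.001 -0.    -1.   ] y [ 0.139 -0.99   0.001]
```

View pics/c2.png

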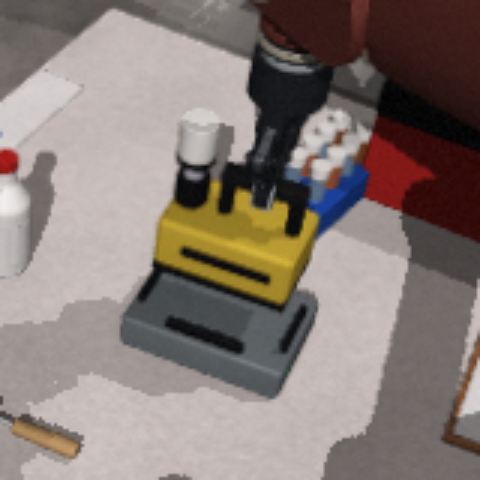

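The lamp hangs level and clear above the empty stand. I'll carry it to the mat in two calls.

Emit:
play_rows(plan=[[-2,-8,-1,0,1],[-4,-28,-3,0,1],[-6,-58,-6,0,1],[-6,-92,-9,0,1],[-6,-128,-13,0,1],[-6,-164,-16,0,1],[-6,-200,-20,0,1],[-6,-236,-23,0,1]])

```text
time: 5.12
tool_pos: [0.4519, -0.0009, 0.219]
tool_rot: [-0.049, -0.705, -0.05, 0.705]
contact_force: [0.1, -0.6, -7.2]
gripper_width: 0.221
```

Emit:
play_rows(plan=[[0,-36,-4,0,1],[0,-72,-8,0,1],[0,-108,-11,0,1],[0,-144,-15,0,1],[0,-178,-18,0,1],[0,-206,-21,0,1],[0,-224,-23,0,1],[0,-232,-24,0,1]])

```text
time: 6.12
tool_pos: [0.4436, 0.2307, 0.2191]
tool_rot: [-0.05, -0.705, -0.05, 0.706]
contact_force: [-1.0, 0.5, -8.6]
gripper_width: 0.222
```

```bash
cat > lampm.py <<'E'
from g import *
def lamp(tag,ox,oy):
    for n in('side','top'):
        f=grab(n,n+tag); p=cloud(f); hsv=cv2.cvtColor(f['img'],cv2.COLOR_RGB2HSV); v=hsv[...,2]; z=np.nan_to_num(p[...,2],nan=-1)
        reg=(abs(p[...,0]-ox)<.15)&(abs(p[...,1]-oy)<.13)
        yel=(hsv[...,0]>18)&(hsv[...,0]<35)&(hsv[...,1]>150)&(v>90)&reg
        q=p[yel]; zt=np.nanpercentile(q[:,2],97); m=yel&(z>zt-.02)
        r=cv2.minAreaRect(p[m][:,:2].astype(np.float32)*1000)
        hd=reg&(z>zt+.06)&(hsv[...,1]<60)&(v>110); hq=p[hd]
        print(n,'yel',np.round(r[0],1),np.round(r[1],1),round(r[2],1),'ztop',round(zt,4),'zpct',np.nanpercentile(q[:,2],[2,50]).round(3))
        if len(hq)>5:
            top=hq[hq[:,2]>np.percentile(hq[:,2],95)-.012]; r=cv2.minAreaRect(hq[:,:2].astype(np.float32)*1000); print('   head',len(hq),np.round(r[0],1),np.round(r[1],1),'ztop',np.percentile(hq[:,2],95).round(4))
        if n=='side': S=f
    return S,f
E
python3 - <<'E'
from lampm import *
rel([.4442,.2297,.13],np.radians(98))
a,b=lamp('3',.464,.2325)
cv2.imwrite('pics/c3.png',np.hstack([cv2.resize(a['img'][150:350,180:380],None,fx=1.9,fy=1.9),cv2.resize(b['img'][150:350,130:330],None,fx=1.9,fy=1.9)])[:,:,::-1])
E
```

```text
t 6.12 tcp [0.4436 0.2307 0.2191] shift mm [89.1  1.  -0.5] turn 0.002 F [-1.   0.5 -8.6] w 0.222 down [-0.001 -0.    -1.   ] y [ 0.141 -0.99   0.   ]
side yel [460.2 234.6] [148.   91.4] 8.8 ztop 0.1925 zpct [0.138 0.188]
   head 721 [445.2 234.1] [178.  116.9] ztop 0.5336
top yel [465.6 223.8] [144.6 107.9] 9.8 ztop 0.194 zpct [0.049 0.189]
   head 259 [414.8 226.3] [248.7 120. ] ztop 0.5471
```

View pics/c3.png

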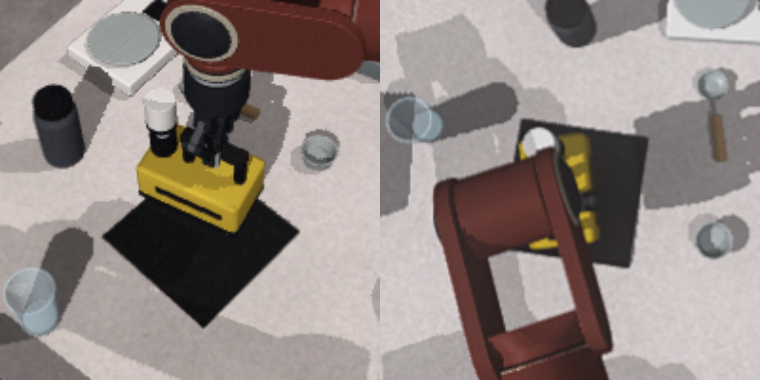

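The lamp is held upright over the mat. By my measure its centre is about (0.461, 0.234), against the mat's (0.464, 0.2325), and its underside is at about 0.119 m. I'll lower it.

Emit:
play_rows(plan=[[6,0,0,0,1],[20,0,0,0,1],[38,0,0,0,1],[56,0,0,0,1],[72,0,0,0,1],[86,0,0,0,1],[97,0,0,0,1],[105,0,0,0,1]])

```text
time: 7.22
tool_pos: [0.4444, 0.2297, 0.1137]
tool_rot: [-0.049, -0.705, -0.049, 0.705]
contact_force: [-0.3, 0.3, -7.7]
gripper_width: 0.224
```

Emit:
play_rows(plan=[[2,0,0,0,1],[4,0,0,0,1],[6,0,0,0,1],[7,0,0,0,1],[8,0,0,0,1],[8,0,0,0,1]])

```text
time: 7.98
tool_pos: [0.4443, 0.2297, 0.1063]
tool_rot: [-0.049, -0.705, -0.049, 0.705]
contact_force: [0.7, 0.2, -8.9]
gripper_width: 0.223
```

Not in contact yet.

Emit:
play_rows(plan=[[1,0,0,0,1],[2,0,0,0,1],[3,0,0,0,1],[3,0,0,0,1]])

```text
time: 8.48
tool_pos: [0.4444, 0.2296, 0.1039]
tool_rot: [-0.05, -0.705, -0.049, 0.705]
contact_force: [-3.5, -2.5, -3.9]
gripper_width: 0.223
```

Partial contact: the load has dropped from 8.7 N to 3.9 N. I'll go down another 1.5 mm.

Emit:
play_rows(plan=[[1,0,0,0,1],[1,0,0,0,1],[1,0,0,0,1],[1,0,0,0,1]])

```text
time: 8.98
tool_pos: [0.4443, 0.2295, 0.1037]
tool_rot: [-0.05, -0.705, -0.049, 0.706]
contact_force: [-6.5, -3.4, 2.0]
gripper_width: 0.222
```

It now rests fully on the mat. I'll open the gripper, then rise.

Emit:
play_rows(plan=[[1,0,0,0,0.3],[1,0,0,0,-0.3],[1,0,0,0,-1],[1,0,0,0,-1],[1,0,0,0,-1],[1,0,0,0,-1]])

```text
time: 9.72
tool_pos: [0.4443, 0.2297, 0.1012]
tool_rot: [-0.049, -0.705, -0.049, 0.705]
contact_force: [0.0, -1.3, 0.3]
gripper_width: 0.998
```

Emit:
play_rows(plan=[[-5,0,0,0,-1],[-25,0,0,0,-1],[-60,0,0,0,-1],[-100,0,0,0,-1],[-130,0,0,0,-1],[-140,0,0,0,-1]])

```text
time: 10.48
tool_pos: [0.4454, 0.2301, 0.2441]
tool_rot: [0.049, 0.707, 0.05, -0.704]
contact_force: [-0.2, 0.6, 0.2]
gripper_width: 0.997
```

```bash
python3 - <<'E'
from lampm import *
rel([.4442,.2297,.13],np.radians(98))
def hd(n,f):
    p=cloud(f); hsv=cv2.cvtColor(f['img'],cv2.COLOR_RGB2HSV); v=hsv[...,2]; z=np.nan_to_num(p[...,2],nan=-1)
    m=(abs(p[...,0]-.518)<.05)&(abs(p[...,1]-.24)<.05)&(z>.14)&(z<.2)&(hsv[...,1]<60)&(v>100)
    q=p[m]; 
    if len(q)<5: return print(n,'few',len(q))
    t=q[q[:,2]>np.percentile(q[:,2],90)-.006]
    for k,a in(('all',q),('top',t)): print(n,k,len(a),cv2.minEnclosingCircle(a[:,:2].astype(np.float32)*1000),'z',np.percentile(a[:,2],[5,50,95]).round(4))
a,b=lamp('4',.464,.2325); hd('side',a); hd('top',b)
cv2.imwrite('pics/c4.png',np.hstack([cv2.resize(a['img'][150:350,180:380],None,fx=1.9,fy=1.9),cv2.resize(b['img'][150:350,130:330],None,fx=1.9,fy=1.9)])[:,:,::-1])
E
```

```text
t 10.47 tcp [0.4454 0.2301 0.2441] shift mm [114.1   0.3   1.7] turn 0.0 F [-0.2  0.6  0.2] w 0.997 down [ 0.004  0.001 -1.   ] y [ 0.139 -0.99  -0.001]
side yel [460.6 233.3] [148.8  91.9] 8.2 ztop 0.0769 zpct [0.023 0.072]
   head 664 [467.6 246.7] [120.  121.5] ztop 0.5563
top yel [457.7 206.1] [ 80.1 161.7] 74.8 ztop 0.0786 zpct [0.009 0.074]
   head 180 [417.1 223.2] [245.4 127.5] ztop 0.5676
side all 255 ((517.6139526367188, 238.76480102539062), 21.761327743530273) z [0.1456 0.1739 0.1777]
side top 157 ((517.6873779296875, 240.00851440429688), 20.538414001464844) z [0.1724 0.1756 0.178 ]
top all 103 ((521.02392578125, 239.33729553222656), 19.48106575012207) z [0.1663 0.1753 0.1787]
top top 90 ((521.8431396484375, 239.0864715576172), 19.240392684936523) z [0.1733 0.1754 0.1788]
```

View pics/c4.png

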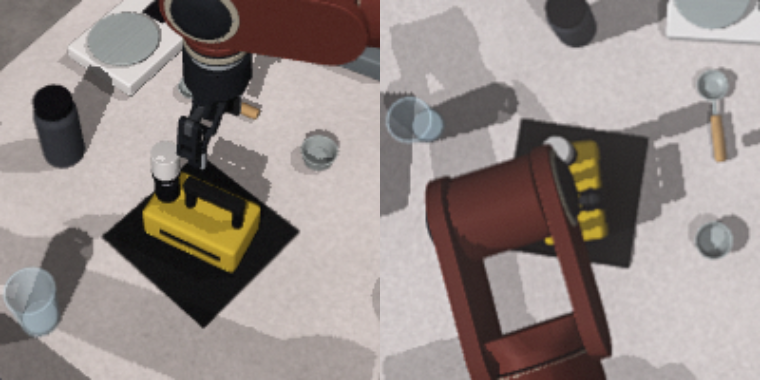

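The lamp stands upright on the mat with the gripper free above it. I measure the head at (0.518, 0.240) with its top at 0.1755, which matches what the grip position predicts. Next I move over the head and descend.

Emit:
play_rows(plan=[[0,0,-20,0,-1],[0,0,-55,0,-1],[0,0,-73,0,-1],[0,0,-73,0,-1],[20,0,-73,0,-1],[42,0,-73,0,-1],[50,0,-73,0,-1],[50,0,-73,0,-1]])

```text
time: 11.58
tool_pos: [0.5155, 0.2397, 0.1899]
tool_rot: [-0.05, -0.705, -0.049, 0.706]
contact_force: [-0.2, 0.5, 1.4]
gripper_width: 1.001
```

```bash
python3 - <<'E'
from g import *
rel([.518,.2402,.134],np.radians(98))
E
```

```text
t 11.57 tcp [0.5155 0.2397 0.1899] shift mm [55.8 -0.2 -2.7] turn 0.0 F [-0.2  0.5  1.4] w 1.001 down [-0.002 -0.001 -1.   ] y [ 0.14 -0.99  0.  ]
```

Emit:
play_rows(plan=[[10,0,-3,0,-1],[28,0,-3,0,-1],[45,0,-3,0,-1],[56,0,-3,0,-1],[56,0,-3,0,-1],[56,0,-3,0,-1]])

```text
time: 12.32
tool_pos: [0.52, 0.2404, 0.1358]
tool_rot: [0.049, 0.706, 0.049, -0.705]
contact_force: [-0.0, -0.5, 0.7]
gripper_width: 1.0
```

```bash
python3 - <<'E'
from g import *
rel([.518,.2402,.134],np.radians(98))
E
```

```text
t 12.32 tcp [0.52   0.2404 0.1358] shift mm [ 1.8 -0.1  2. ] turn 0.0 F [-0.  -0.5  0.7] w 1.0 down [ 0.001  0.    -1.   ] y [ 0.139 -0.99  -0.   ]
```

Emit:
play_rows(plan=[[1,0,1,0,-0.5],[1,0,1,0,0],[1,0,1,0,0.5],[1,0,1,0,1],[1,0,1,0,1],[1,0,1,0,1],[1,0,1,0,1],[1,0,1,0,1]])

```text
time: 13.32
tool_pos: [0.5188, 0.24, 0.1344]
tool_rot: [0.05, 0.706, 0.049, -0.705]
contact_force: [0.2, -2.8, 2.2]
gripper_width: 0.451
```

The head is gripped: the opening of 0.451 is about 38 mm. Now I pull.

Emit:
play_rows(plan=[[-4,0,0,0,1],[-12,0,0,0,1],[-20,0,0,0,1],[-28,0,0,0,1],[-36,0,0,0,1],[-44,0,0,0,1],[-52,0,0,0,1],[-56,0,0,0,1]])

```text
time: 14.32
tool_pos: [0.5186, 0.2402, 0.191]
tool_rot: [0.049, 0.705, 0.049, -0.705]
contact_force: [1.1, -1.7, -3.5]
gripper_width: 0.454
```

Emit:
play_rows(plan=[[-1,0,0,0,1],[-2,0,0,0,1],[-3,0,0,0,1],[-4,0,0,0,1],[-5,0,0,0,1],[-6,0,0,0,1],[-6,0,0,0,1]])

```text
time: 15.2
tool_pos: [0.5187, 0.2402, 0.1965]
tool_rot: [0.049, 0.705, 0.049, -0.705]
contact_force: [1.3, -1.3, -3.5]
gripper_width: 0.455
```

Emit:
play_rows(plan=[[-1,0,0,0,1],[-2,0,0,0,1],[-3,0,0,0,1],[-3,0,0,0,1]])

```text
time: 15.7
tool_pos: [0.5188, 0.2402, 0.1998]
tool_rot: [0.049, 0.706, 0.049, -0.705]
contact_force: [0.4, -2.0, -1.7]
gripper_width: 0.456
```

Emit:
play_rows(plan=[[-1,0,0,0,1],[-1,0,0,0,1],[-1,0,0,0,1]])

```text
time: 16.08
tool_pos: [0.5188, 0.2402, 0.2006]
tool_rot: [0.049, 0.706, 0.049, -0.705]
contact_force: [0.8, -1.1, -1.4]
gripper_width: 0.451
```

Emit:
play_rows(plan=[[-1,0,0,0,1],[-1,0,0,0,1],[-1,0,0,0,1]])

```text
time: 16.45
tool_pos: [0.5187, 0.2402, 0.2014]
tool_rot: [0.049, 0.705, 0.049, -0.705]
contact_force: [0.4, -0.6, -1.0]
gripper_width: 0.456
```

Emit:
play_rows(plan=[[-1,0,0,0,1],[-1,0,0,0,1],[-1,0,0,0,1]])

```text
time: 16.82
tool_pos: [0.5185, 0.2402, 0.2022]
tool_rot: [-0.049, -0.705, -0.049, 0.705]
contact_force: [1.9, -0.8, -2.7]
gripper_width: 0.453
```

```bash
python3 - <<'E'
from lampm import *
rel([.518,.2402,.134],np.radians(98))
a=grab('side','a5'); 
cv2.imwrite('pics/c5.png',cv2.resize(a['img'][190:310,220:340],None,fx=4.5,fy=4.5,interpolation=cv2.INTER_CUBIC)[:,:,::-1])
E
```

```text
t 16.82 tcp [0.5185 0.2402 0.2022] shift mm [68.2 -0.1  0.5] turn 0.0 F [ 1.9 -0.8 -2.7] w 0.453 down [-0.  0. -1.] y [ 0.139 -0.99  -0.   ]
```

View pics/c5.png

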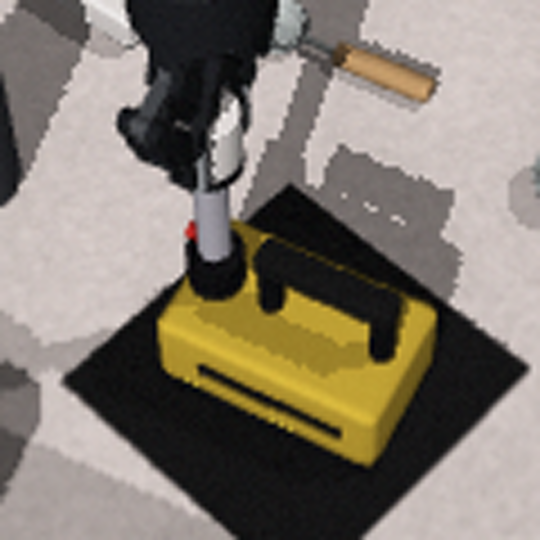

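The mast is out, and the red button is visible just above the collar at about (190,230). I'll confirm against the hard stop before letting go.

Emit:
play_rows(plan=[[-1,0,0,0,1],[-1,0,0,0,1],[-1,0,0,0,1]])

```text
time: 17.25
tool_pos: [0.5181, 0.2401, 0.2025]
tool_rot: [-0.049, -0.705, -0.049, 0.706]
contact_force: [-0.5, -1.3, -6.5]
gripper_width: 0.449
```

Emit:
play_rows(plan=[[-1,0,0,0,1],[-1,0,0,0,1],[-1,0,0,0,1]])

```text
time: 17.62
tool_pos: [0.5185, 0.2402, 0.204]
tool_rot: [-0.049, -0.705, -0.049, 0.706]
contact_force: [0.3, -0.2, -8.3]
gripper_width: 0.458
```

That is the hard stop, with nearly the full lamp weight on the wrist. I'll ease down 2 mm, release and retreat straight up.

Emit:
play_rows(plan=[[1,0,0,0,1],[2,0,0,0,1],[2,0,0,0,1],[2,0,0,0,1]])

```text
time: 18.12
tool_pos: [0.5191, 0.2402, 0.203]
tool_rot: [0.049, 0.706, 0.049, -0.705]
contact_force: [0.9, -0.2, -4.5]
gripper_width: 0.456
```

Emit:
play_rows(plan=[[0,0,0,0,0],[0,0,0,0,-0.5],[0,0,0,0,-1],[0,0,0,0,-1],[0,0,0,0,-1],[0,0,0,0,-1]])

```text
time: 18.88
tool_pos: [0.5186, 0.2401, 0.2023]
tool_rot: [-0.049, -0.705, -0.049, 0.705]
contact_force: [0.8, 0.7, -0.0]
gripper_width: 1.003
```

Emit:
play_rows(plan=[[-5,0,0,0,-1],[-20,0,0,0,-1],[-50,0,0,0,-1],[-90,0,0,0,-1],[-120,0,0,0,-1],[-130,0,0,0,-1],[-130,0,0,0,-1],[-130,0,0,0,-1]])

```text
time: 19.88
tool_pos: [0.518, 0.24, 0.3304]
tool_rot: [-0.05, -0.704, -0.049, 0.706]
contact_force: [0.1, 0.6, -0.8]
gripper_width: 1.001
```

```bash
python3 - <<'E'
from lampm import *
rel([.518,.2402,.134],np.radians(98))
a,b=lamp('6',.464,.2325)
for n,f in(('side',a),('top',b)):
    p=cloud(f); hsv=cv2.cvtColor(f['img'],cv2.COLOR_RGB2HSV); z=np.nan_to_num(p[...,2],nan=-1)
    m=(abs(p[...,0]-.518)<.05)&(abs(p[...,1]-.24)<.05)&(z>.21)&(z<.27)&(hsv[...,1]<60)&(hsv[...,2]>100); q=p[m]
    if len(q)>5: print(n,cv2.minEnclosingCircle(q[:,:2].astype(np.float32)*1000),np.percentile(q[:,2],[50,90,95]).round(4))
    r=((hsv[...,0]<6)|(hsv[...,0]>174))&(hsv[...,1]>150)&(hsv[...,2]>100)&(abs(p[...,0]-.53)<.05)&(abs(p[...,1]-.24)<.05)&(z<.16); print(' red',r.sum(),p[r].mean(0).round(3) if r.any() else '')
cv2.imwrite('pics/c6.png',np.hstack([cv2.resize(a['img'][150:350,180:380],None,fx=1.9,fy=1.9),cv2.resize(b['img'][150:350,130:330],None,fx=1.9,fy=1.9)])[:,:,::-1])
E
```

```text
t 19.88 tcp [0.518  0.24   0.3304] shift mm [196.4  -0.3  -0.6] turn 0.0 F [ 0.1  0.6 -0.8] w 1.001 down [-0.003 -0.001 -1.   ] y [ 0.139 -0.99   0.   ]
side yel [462.9 234. ] [149.1  91. ] 7.9 ztop 0.0769 zpct [0.024 0.072]
   head 890 [456.3 228.1] [209.9 104.7] ztop 0.6431
top yel [462.4 225.2] [142.4 116.9] 17.4 ztop 0.0787 zpct [0.062 0.074]
   head 109 [457.1 212.9] [218.1 128. ] ztop 0.6422
side ((518.4546508789062, 240.03175354003906), 21.05730628967285) [0.2402 0.2429 0.2433]
 red 6 [0.531 0.245 0.12 ]
 red 0
```

View pics/c6.png

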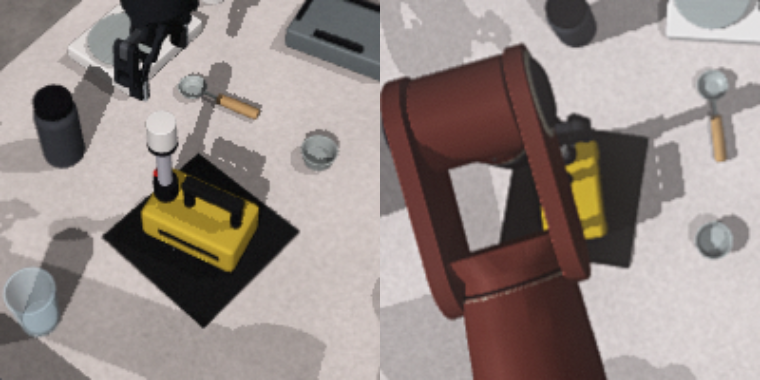

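The lamp stands free and upright at about (0.463, 0.234). Its head top is at 0.240–0.243, where 0.242 is expected fully out. The red button shows at (155,173), and the other objects are where they were. I'll hand in.

```bash
python3 -c "
from plant import manip
print(manip.job_done(), manip.state()['contact_force'])"
```

```text
the job is handed in; nothing more can be done
the job is handed in; nothing more can be done
```

The lamp is standing upright on the mat with its mast fully out and the gripper clear of it. I handed the job in at about 20 s of the 59 s allowed; no verdict was reported.

- **What I did:** I gripped the lamp by its handle, lifted it about 70 mm off the charging stand and carried it level to the mat. I set it down until the mat took its whole weight, then let go. I then gripped the head and pulled it up until the wrist force rose to about 8 N at the hard stop. I eased down 2 mm, released and backed straight up.
- **Position:** in the side view the centre of the lamp's case is about (0.463, 0.234), within about 2 mm of the mat's middle at (0.464, 0.2325). The top of its case is at the right height for standing flat on the mat.
- **Mast and button:** the top of the head measured 0.240–0.243 m, against 0.242 m expected fully out. The red button is visible just above the collar at about 0.12 m. How far it stands out could not be measured directly.
- **Other objects:** the bystanders in the last picture (jar, beaker, tin and spoon) look unmoved. The bottle was outside that crop, but the arm never went near it.
- **Checks that disagreed:** in the last top views the arm hid part of the lamp and all of the button. The top-view case centre was therefore skewed by up to 27 mm, so I relied on the side view, which agreed with the arm's own position readings.

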